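# Stack the grooming tray onto its mate by feel

### The job

Stack the loose grooming tray (the one with the bridge handle) on the open tray that stands on the mat: lower it lengthwise in line, feel along the rims until its four lugs drop into the four sockets, and leave it let go, level and fully home. Do it gently, without dropping it or forcing it down, and leave the other things on the counter where they are.

Things in the scene. Friction and masses are not known exactly. Their poses are not given: they have to be found in the camera images.
- handle (a point): Centre of the handle bar of the loose upper tray (0.5-0.75 kg). Straight bar along x over the tray's middle, 14 wide (y), 16 tall, 160 free between its end uprights. It lies 95 above the lugs' feet, 85 above the flat underside, its underside 73 above the tray floor. x along the bar, y lengthwise, z up.
- underside (a point): Centre of the upper tray's flat underside, axes as handle. Open box 170 (x) x 210 (y, lengthwise), walls 35 tall. Below it four square lugs, 14 x 14 and 10 tall, at x = +-70, y = +-82; on the counter it stands on them. Half a turn fits as well.
- mat_top (a point): Centre of the top of the flat rubber mat, 190 (x) x 270 (y) x 6, fixed; z up. On it stands the lower tray, open box 170 (x) x 250 (y) x 60 tall, on a 10 foam pad, square with the mat and centred along x, but shifted along the mat's y by up to 12 mm either way. The shift is not reported: see or feel it.
- rim_level (a point): Point 70 above mat_top (same axes), at the height of the lower tray's rims when unloaded. Two flat rims, 30 wide, centred at x = +-70, run along y for 250. Each has two square through sockets, 18 x 18, bevelled, at y = +-82 from the lower tray's own centre (2 mm play each way for the lugs). Home: the upper's underside lies on the rims; lugs standing on the rims: 10 higher.
- mat: The mat with all it carries; origin under the mat's centre. The foam lets the lower tray sink straight down 0.4 mm per N of load (upper tray's weight: 2 to 3 mm; 12 mm at most). It does not slide for side forces under 50 N. The trays must never press on each other with more than 30 N.
- jar: Bystander: closed glass jar with a steel cap, 76 across, 100 tall (mm). Origin at the centre of its underside.
- bowl: Bystander: white melamine bowl, 120 across, 50 tall (mm). Origin at the centre of its underside.
- curry: Bystander: round rubber curry brush, 68 across, 34 tall (mm). Origin at the centre of its underside.
- comb: Bystander: flat steel comb lying between the trays, 170 x 24 x 6 (mm). Origin at the centre of its underside.
- shampoo: Bystander: amber bottle, 60 across, 130 tall (mm). Origin at the centre of its underside.
- tin: Bystander: round aluminium tin, 70 across, 60 tall (mm). Origin at the centre of its underside.

How it is judged (in metres and radians):
On the way:
1. the tray is lifted clear of the counter (height (world z) of handle above 0.135 m), for 0.2 s.
At the end, for the whole second after the job is handed in: All four lugs are in the sockets and the upper tray's underside lies on the lower tray's rims: handle bar centre 145 to 157.5 mm above the mat's top face, within 5 mm of the mat's centre along its x and 18 mm along its y, lengthwise axes within 0.06 rad, tilt under 0.02 rad, at rest (z of handle in the frame of mat_top between 0.145 and 0.1575 m and x of handle in the frame of mat_top between -0.005 and 0.005 m and y of handle in the frame of mat_top between -0.018 and 0.018 m and angle between the y axis of handle and the y axis of mat_top, either way round below 0.06 rad and angle between handle's own z axis and vertical below 0.02 rad and linear speed of upper below 0.02 m/s); the robot touches nothing.
It fails at once if the trays press on each other with more than 30 N (forced down or dropped) (contact force between upper and mat above 30 N).
It fails at once if a bystander (jar, bowl, curry brush, comb, bottle or tin) is moved more than 25 mm (distance of any of jar, bowl, curry, comb, shampoo, tin from where it was at the start of the episode above 0.025 m).
It also fails if it takes over 58 s, if anything falls off the work surface, if the arm or the gripper's body presses on something with over 40 N, if the wrist force passes 120 N, or if a joint passes its speed limit or range.

### The arm

A 6-joint arm with a two-finger parallel gripper is mounted at the origin on the work surface. World frame = base frame: x ahead of the robot, y to its left, z up, the work surface at z = 0. Lengths are in mm, angles in rad, forces in N, time in s.
With the tool pointing down it reaches from about 275 to 1000 mm from the base axis. Payload 8.4 kg.
Tool frame: the origin (TCP) lies midway between the tips of the shut fingers; the grasp point (between the pads) lies 19 mm behind it; z points along the fingers, y is the line along which they close (so a half turn about z gives the same grasp; the last joint's range is limited). The gripper opens to 85 mm and grips with 20 to 120 N. Pads are 22 mm wide; open, the fingers measure 114 mm over their backs; the gripper's body (76 mm by 85 mm) begins 54 mm behind the grasp point. The pads swing forward as they close: fully open they stand 13 mm farther back than shut.
Start: joints at [-1.337, 0.353, 1.633, -0, 1.155, -0.002], TCP at [146.011, -607.708, 231.281] pointing down, gripper open.
Joint ranges: [-2.63, 2.63], [-0.92, 2.1], [0.06, 2.66], [-1.3, 4.44], [0, 2.69], [-3.02, 3.02]. Speed limits (rad/s): [2.22, 2.22, 2.79, 3.14, 3.14, 3.14].

### API

Orientations are given as [roll, pitch, yaw] about the fixed x, y, z axes, in that order (R = Rz(yaw) Ry(pitch) Rx(roll)).
In Python, from rig import r gives the robot as it stands.
- The arm moves only by the shell command python3 -m inch 'ROWS' [OPENING] [FORCE]. ROWS is JSON, a list that holds one entry, the list of rows, each a list of 6 numbers: the shift along the tool's x, y, z scaled (see below), then the turn, a rotation vector about the tool's x, y, z scaled (see below). In form: [[[tx, ty, tz, wx, wy, wz], ...]]. A call has 1 to 8 rows; each row is the pose to reach, as a shift and turn from the pose commanded when the call began, along the tool's axes at that moment, turning the shorter way round; what a row does not reach only later rows make up. The controller multiplies each number of a shift by 20 cm and each number of a turn by pi rad. A row lasts 1/12 s, in which the tool goes at most 41.7 mm and 7.16 degrees, less where a joint would pass 70% of its speed; a pose out of reach is approached as far as the arm can. A call with a number of a shift or a turn outside -1 to 1 is refused whole. A call with a gripper value outside its range is refused whole. OPENING is the gripper's target within -1 to 1 (fully open at 1, half-way at 0, shut at -1), set as the call begins (- or left out, the last holds). The fingers move at their own pace and stop on an object; FORCE is the grip in N (left out, the last holds). Time passes only in rows, so rows that repeat a pose let the fingers close. It gives the time, the measured TCP pose, the force, the opening and the grip force at its end, in the units of the state.
- r.sense(): the state, without advancing time (a new reading comes with each control period).
- r.grab_frame(name): name is "scene" or "top" or "wrist"; returns the picture (420x560x3 uint8, red, green, blue); there is no depth.
- r.camera_info(name): a dict with "K" (3x3 intrinsics, pixels), "rvec" (rotation vector, rad) and "tvec" (3), from world to camera coordinates, as OpenCV has them; the wrist camera has in their place "mount" (4x4, takes a point from camera to tool coordinates, whose origin is the TCP and whose axes are the flange's). Camera axes: x right, y down, z forward; pixel columns grow to the right and rows downward; lengths in mm; the calibration is good to about 2 mm. The wrist camera is an equidistant fisheye: a pixel r from the principal point sees the ray r / f radians off the axis. A picture is of the moment at which its call begins: read the wrist's pose just before it. camera_info takes no time and is no camera call.
- r.sign_off(): hands the job in; it is judged then, once.
The state is a dict: "clock": time; "qpos": joint angles; "qvel": joint speeds; "joint_efforts": joint torques, N m; "eef_pos": TCP position; "tcp_rot": TCP orientation; "contact_force": force on the tool from outside, world axes, zero at the start; "wrist_torque": the same for the moment, N m; "opening": opening from 0.0 (shut) to 1.0 (fully open); "grasp_force": force on a finger pad.
Only numpy, scipy, OpenCV 4.12 (cv2) and the standard library are available. Lean on these libraries where they do the work, as an engineer would, in place of code of your own. Each camera call takes 0.05 s, during which the arm holds its last target. There are 200 camera calls.

## Working session

There is one attempt and no reset: what is moved stays moved. The work goes in short steps, Python scripts to look and compute and a shell command to move; the robot and the scene stay as the last step left them, time stands still between calls to the robot, and variables do not carry over. Pictures are saved under pics/ and viewed, at most 10 in all, crops included, and the job is handed in when it is done.

```bash
mkdir -p pics; ls
python3 - <<'E'
from rig import r
import cv2
for n in ("scene","top"):
    cv2.imwrite(f"pics/{n}0.png", r.grab_frame(n)[:,:,::-1])
    print(n, r.camera_info(n))
print(r.camera_info("wrist")); print(r.sense())
E
```

```text
pics
scene {'K': array([[427.16504604,   0.        , 282.0157376 ],
       [  0.        , 427.16504604, 202.82871711],
       [  0.        ,   0.        ,   1.        ]]), 'rvec': array([ 0.77344566,  2.66006753, -0.98945267]), 'tvec': array([ 509.81578443, -163.66096282, 1602.59919427])}
top {'K': array([[470.14083803,   0.        , 276.73713941],
       [  0.        , 470.14083803, 216.95225384],
       [  0.        ,   0.        ,   1.        ]]), 'rvec': array([ 2.15531507, -2.14400615,  0.13964935]), 'tvec': array([ -35.5559876 ,  606.84796287, 1526.15175659])}
{'K': array([[325.1922621 ,   0.        , 279.6016809 ],
       [  0.        , 325.1922621 , 207.04091688],
       [  0.        ,   0.        ,   1.        ]]), 'mount': array([[-7.39861741e-04, -9.54971326e-01, -2.96697185e-01,
         7.50115996e+01],
       [ 9.99999726e-01, -6.97707140e-04, -2.47967387e-04,
         1.68097646e-01],
       [ 2.97940000e-05, -2.96697287e-01,  9.54971580e-01,
        -1.42531618e+02],
       [ 0.00000000e+00,  0.00000000e+00,  0.00000000e+00,
         1.00000000e+00]])}
{'clock': 0.1, 'qpos': array([-1.33739395e+00,  3.53600423e-01,  1.63404560e+00, -2.81284766e-05,
        1.15519642e+00, -2.38473976e-03]), 'qvel': array([ 0.00198706, -0.00106184, -0.00222009,  0.00055643,  0.00090412,
        0.00045799]), 'joint_efforts': array([-6.93468082e-04, -6.06356049e+01, -3.42820501e+01, -3.90086871e-05,
        4.09033557e-03,  4.01820034e-05]), 'eef_pos': array([ 145.90900035, -607.29876549,  230.62936493]), 'tcp_rot': array([-3.14034281e+00,  2.27393114e-05,  2.35798504e-01]), 'contact_force': array([ 0.31966162, -0.09042264,  0.96700578]), 'wrist_torque': array([-0.04244183, -0.00337484, -0.04547694]), 'grasp_force': 0.0, 'opening': 1.0024755258099438}
```

View pics/top0.png

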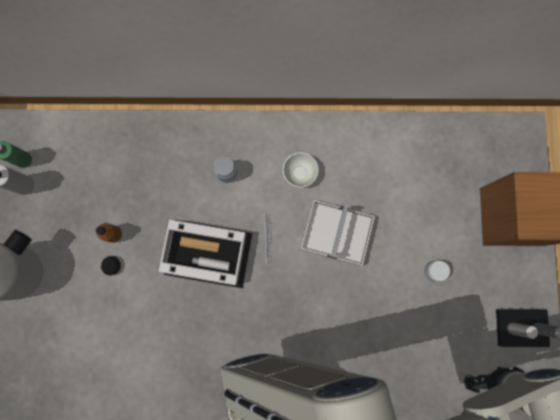

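View pics/scene0.png

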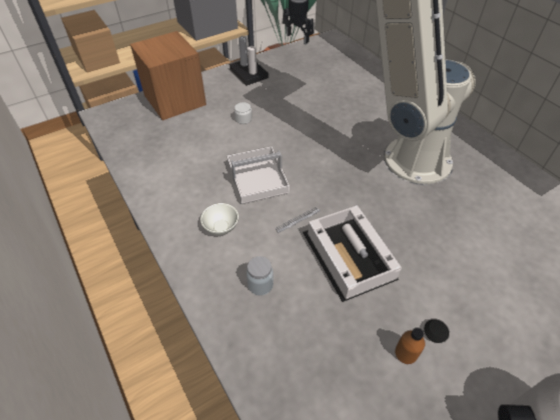

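The top view shows the lower tray around (205,252), the upper tray around (340,232) with its bar running from (345,208) to (336,258), and the comb between them. The scene view agrees. I'll zoom in on the top view for accurate corners.

Run:
```python
import cv2
im=cv2.imread("pics/top0.png")[195:295,150:385]
im=cv2.resize(im,None,fx=3.4,fy=3.4,interpolation=cv2.INTER_CUBIC)
# grid ticks each 10 px
for u in range(150,385,10):
    cv2.line(im,(int((u-150+.5)*3.4),0),(int((u-150+.5)*3.4),5 if u%50 else 14),(0,255,255),1)
for v in range(200,295,10):
    cv2.line(im,(0,int((v-195+.5)*3.4)),(5 if v%50 else 14,int((v-195+.5)*3.4)),(0,255,255),1)
cv2.imwrite("pics/top0z.png",im);print(im.shape)
```

```text
(340, 799, 3)
```

View pics/top0z.png

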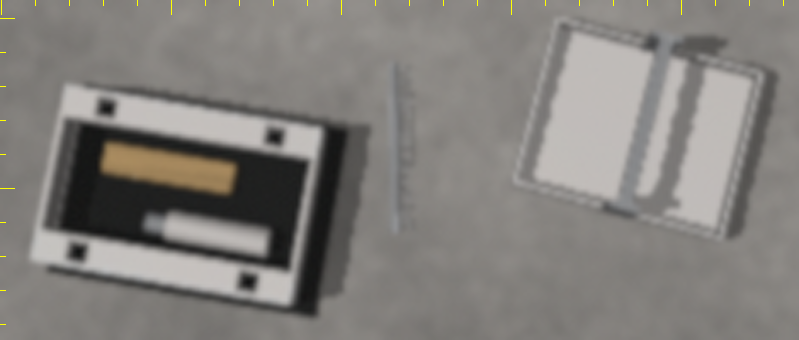

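The crop shows the four sockets at crop pixels (106,107), (275,136), (248,282) and (78,252). The upper tray's rim corners are (562,17), (765,70), (727,238) and (516,183), and the bar runs from (664,40) to (624,207).

```bash
cat > h.py <<'E'
import numpy as np, cv2
from scipy.spatial.transform import Rotation as R
from rig import r
def top_xy(pts,z,cam="top"):
    c=r.camera_info(cam);Rm=cv2.Rodrigues(c["rvec"])[0];C=-Rm.T@c["tvec"]
    d=np.c_[np.asarray(pts,float),np.ones(len(pts))]@np.linalg.inv(c["K"]).T@Rm
    return (C+d*((z-C[2])/d[:,2])[:,None])[:,:2]
def rows(target,yaw):
    """shift (mm/200) and turn (rad/pi) from present commanded (~measured) pose to target, tool down"""
    s=r.sense();R0=R.from_euler('xyz',s["tcp_rot"]);
    R1=R.from_euler('xyz',[np.pi,0,yaw])
    return R0.inv().apply(np.asarray(target)-s["eef_pos"])/200,(R0.inv()*R1).as_rotvec()/np.pi
def wrist_xy(pts,z):
    s=r.sense();c=r.camera_info("wrist");R0=R.from_euler('xyz',s["tcp_rot"]).as_matrix();M=c["mount"];out=[]
    C=R0@M[:3,3]+s["eef_pos"]
    for p in pts:
        v=np.array([p[0]-c["K"][0,2],p[1]-c["K"][1,2]]);n=np.hypot(*v);th=n/c["K"][0,0]
        d=R0@M[:3,:3]@np.r_[v/n*np.sin(th),np.cos(th)]
        out.append((C+d*(z-C[2])/d[2])[:2])
    return np.array(out)
def fit(obs,model):
    """2D rigid fit; returns centre, angle, residuals"""
    o=np.asarray(obs);m=np.asarray(model,float);oc=o.mean(0);mc=m.mean(0)
    q=((o-oc)@[1,1j])@np.conj((m-mc)@[1,1j]);a=np.angle(q)
    Rt=np.array([[np.cos(a),-np.sin(a)],[np.sin(a),np.cos(a)]])
    t=oc-Rt@mc
    return t,a,o-(m@Rt.T+t)
E
python3 - <<'E'
from h import *
f=lambda P:np.array(P)/3.4-.5+[150,195]
S=top_xy(f([(106,107),(275,136),(248,282),(78,252)]),76);print(S)
U=top_xy(f([(562,17),(765,70),(727,238),(516,183)]),45);print(U)
B=top_xy(f([(664,40),(624,207)]),100);print(B,B.mean(0))
# image right = -y, image down = -x ; model x (short) , y(long)
print(fit(S,[(70,82),(70,-82),(-70,-82),(-70,82)]))
print(fit(U,[(85,105),(85,-105),(-85,-105),(-85,105)]))
print(top_xy(f([(396,65),(398,230)]),6))
E
```

```text
[[571.11980372 279.65405766]
 [544.10491577 117.43477682]
 [405.8850254  140.29018487]
 [433.10999614 301.58975639]]
[[ 665.89502058 -159.14421451]
 [ 614.31797127 -357.17280137]
 [ 450.66491516 -316.94440505]
 [ 502.60121006 -113.74004667]]
[[ 634.76263219 -251.17672266]
 [ 477.01098409 -211.7372634 ]] [ 555.88680814 -231.45699303]
(array([488.55493526, 209.74219394]), np.float64(-0.1638531078931847), array([[ 0.12652798,  0.42862819],
       [-0.13653109,  0.01274551],
       [-0.23156938,  0.03122647],
       [ 0.24157248, -0.47260017]]))
(array([ 558.36977927, -236.7503669 ]), np.float64(-0.2539458082666603), array([[-1.12733832, -2.67221916],
       [ 0.05289723,  2.5642153 ],
       [ 0.94771552,  0.0843334 ],
       [ 0.12672557,  0.02367045]]))
[[623.02272299   4.60200692]
 [458.13656727   1.2016277 ]]
```

Run:
```python
from h import *
print(rows([557,-234,190],-0.25))
```

```text
(array([ 2.43463058, -1.33439523,  0.20475941]), array([-3.88225848e-04,  1.03730056e-04,  1.54634442e-01]))
```

```bash
python3 -m inch '[[[0.2,-0.11,0,0,0,0],[0.4,-0.22,0,0,0,0],[0.6,-0.33,0,0,0,0],[0.8,-0.44,0,0,0,0],[1,-0.55,0,0,0,0],[1,-0.55,0,0,0,0]]]' 1; python3 -m inch '[[[0.2,-0.11,0,0,0,0],[0.4,-0.22,0,0,0,0],[0.6,-0.33,0,0,0,0],[0.8,-0.44,0,0,0,0],[1,-0.55,0,0,0,0],[1,-0.55,0,0,0,0]]]'
python3 - <<'E'
from h import *
print(rows([557,-234,190],-0.25))
E
```

```text
clock: 0.6
eef_pos: [317.1, -450.8, 231.0]
tcp_rot: [-3.14, -0.001, 0.237]
contact_force: [0.2, -1.3, -0.2]
opening: 1.002
grasp_force: 0.0
clock: 1.1
eef_pos: [486.2, -297.2, 231.1]
tcp_rot: [-3.141, -0.001, 0.237]
contact_force: [-0.4, -0.7, -0.8]
opening: 0.999
grasp_force: 0.0
(array([ 0.41802081, -0.2235231 ,  0.2062247 ]), array([-0.00031643, -0.00025649,  0.15517441]))
```

```bash
python3 -m inch '[[[0.14,-0.07,0.07,0,0,0.05],[0.28,-0.15,0.14,0,0,0.1],[0.418,-0.224,0.2,0,0,0.155],[0.418,-0.224,0.2,0,0,0.155],[0.418,-0.224,0.2,0,0,0.155],[0.418,-0.224,0.2,0,0,0.155],[0.418,-0.224,0.2,0,0,0.155]]]'
python3 - <<'E'
from h import *
print(r.sense()["eef_pos"])
cv2.imwrite("pics/w1.png", r.grab_frame("wrist")[:,:,::-1])
E
```

```text
clock: 1.68
eef_pos: [554.0, -237.8, 191.5]
tcp_rot: [3.141, -0.0, -0.248]
contact_force: [-1.0, -0.2, -0.2]
opening: 1.002
grasp_force: 0.0
[ 553.95784295 -237.76288544  191.49084072]
```

View pics/w1.png

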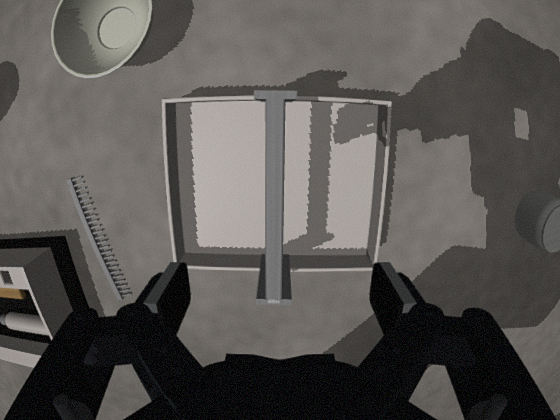

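The wrist view shows the bar nearly vertical, from (275,98) at the far end to (273,300) at the near end. The fingers straddle it and the rim corners are at (163,100), (390,102), (378,268) and (177,268).

Run:
```python
from h import *
s=r.sense();print(s["eef_pos"],s["tcp_rot"])
B=wrist_xy([(276,94),(273,301)],103);d=B[0]-B[1];print(B,B.mean(0),np.linalg.norm(d),np.arctan2(d[1],d[0]))
U=wrist_xy([(164,100),(391,102),(376,268),(176,268)],45);print(U,fit(U,[(85,105),(85,-105),(-85,-105),(-85,105)]))
print("sockets",wrist_xy([(7,276)],76))
```

```text
[ 553.95572629 -237.98926558  191.66951763] [ 3.14135952e+00 -4.02419610e-04 -2.49021873e-01]
[[ 637.74154387 -257.23288982]
 [ 478.06112314 -213.34462507]] [ 557.9013335  -235.28875745] 165.60198231913247 -0.2682273405337891
[[ 664.57818232 -158.09087597]
 [ 611.46119383 -357.61008532]
 [ 451.04973828 -315.13836912]
 [ 502.0416326  -114.13867937]] (array([ 557.28268676, -236.24450245]), np.float64(-0.25714419171838254), array([[-1.61328891, -1.77682245],
       [-1.32314401,  1.79921213],
       [ 2.67583599,  1.03658225],
       [ 0.26059692, -1.05897193]]))
sockets [[545.86977078 111.57223891]]
```

```bash
python3 -m inch '[[[0.0145,-0.014,0.15,0,0,0.0025],[0.0145,-0.014,0.3,0,0,0.0025],[0.0145,-0.014,0.45,0,0,0.0025],[0.0145,-0.014,0.53,0,0,0.0025],[0.0145,-0.014,0.578,0,0,0.0025],[0.0145,-0.014,0.578,0,0,0.0025],[0.0145,-0.014,0.578,0,0,0.0025]]]' 1 && python3 -m inch '[[[0,0,0,0,0,0],[0,0,0,0,0,0],[0,0,0,0,0,0],[0,0,0,0,0,0],[0,0,0,0,0,0],[0,0,0,0,0,0],[0,0,0,0,0,0],[0,0,0,0,0,0]]]' -1 60
```

```text
clock: 2.32
eef_pos: [557.9, -235.9, 76.3]
tcp_rot: [3.142, -0.0, -0.259]
contact_force: [0.5, 0.1, 0.5]
opening: 1.001
grasp_force: 0.0
clock: 2.98
eef_pos: [558.1, -235.3, 76.2]
tcp_rot: [3.142, -0.001, -0.259]
contact_force: [-1.6, 0.0, 4.6]
opening: 0.154
grasp_force: 59.3
```

```bash
python3 -m inch '[[[0,0,-0.03,0,0,0],[0,0,-0.1,0,0,0],[0,0,-0.2,0,0,0],[0,0,-0.3,0,0,0],[0,0,-0.42,0,0,0],[0,0,-0.54,0,0,0],[0,0,-0.64,0,0,0],[0,0,-0.7,0,0,0]]]'; python3 -m inch '[[[0,0,0,0,0,0],[0,0,0,0,0,0],[0,0,0,0,0,0]]]'
python3 - <<'E'
from h import *
s=r.sense();print(s)
print(rows([488.5,209.7,216],-0.164))
cv2.imwrite("pics/w2.png", r.grab_frame("wrist")[:,:,::-1])
E
```

```text
clock: 3.65
eef_pos: [558.0, -235.3, 217.4]
tcp_rot: [3.141, -0.001, -0.259]
contact_force: [1.3, -0.4, -7.0]
opening: 0.152
grasp_force: 59.0
clock: 3.9
eef_pos: [556.8, -234.8, 213.9]
tcp_rot: [-3.141, 0.003, -0.259]
contact_force: [-0.9, 0.3, -7.5]
opening: 0.152
grasp_force: 59.0
{'clock': 3.9, 'qpos': array([-4.01529472e-01,  3.39368680e-01,  1.69436719e+00,  2.06992779e-05,
        1.11065791e+00,  1.42820037e+00]), 'qvel': array([-0.00053079,  0.00834132,  0.00372132,  0.00134589,  0.00111231,
       -0.00052692]), 'joint_efforts': array([-3.62504958e-03, -6.41389489e+01, -3.70352018e+01, -3.49782560e-03,
       -3.28429579e-02,  1.28719212e-04]), 'eef_pos': array([ 556.82783567, -234.7910549 ,  213.91268963]), 'tcp_rot': array([-3.14117624e+00,  2.77006449e-03, -2.58942161e-01]), 'contact_force': array([-0.85133377,  0.32075407, -7.52248394]), 'wrist_torque': array([ 0.00050091, -0.04647406, -0.00503488]), 'grasp_force': 58.999462723731995, 'opening': 0.15176262883555067}
(array([-0.89935259, -2.06088534, -0.00708715]), array([-0.00017431,  0.00087478, -0.03022119]))
```

View pics/w2.png

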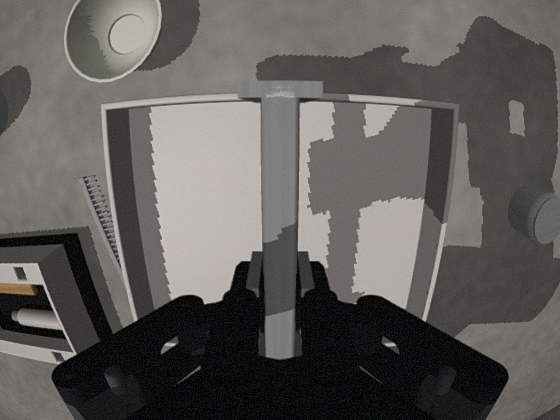

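The tray is held level. The far rim runs from (102,105) to (459,105) and the bar sits in the pads. Moving it over the lower tray.

```bash
python3 - <<'E'
from h import *
U=wrist_xy([(102,105),(459,105)],183);d=U[0]-U[1];a=np.arctan2(-d[0],d[1]);print(U,a,U.mean(0)-85*np.array([np.cos(a),np.sin(a)]))
E
python3 -m inch '[[[-0.03,-0.07,0,0,0,0],[-0.1,-0.23,0,0,0,0],[-0.17,-0.39,0,0,0,-0.005],[-0.24,-0.55,0,0,0,-0.01],[-0.31,-0.71,0,0,0,-0.015],[-0.37,-0.85,0,0,0,-0.02],[-0.42,-0.96,0,0,0,-0.025],[-0.43,-1,0,0,0,-0.03]]]'; python3 -m inch '[[[0,0,0,0,0,0],[0,0,0,0,0,0],[0,0,0,0,0,0]]]'
python3 - <<'E'
from h import *
print(rows([488.5,209.7,216],-0.164))
E
```

```text
[[ 663.54138132 -157.09590667]
 [ 610.49279951 -357.25158521]] -0.2590799346816541 [ 554.85387192 -235.39748533]
clock: 4.62
eef_pos: [523.9, -16.4, 214.5]
tcp_rot: [-3.141, 0.003, -0.162]
contact_force: [0.2, -1.3, -7.2]
opening: 0.155
grasp_force: 59.3
clock: 4.87
eef_pos: [525.8, -20.4, 215.2]
tcp_rot: [3.141, 0.001, -0.165]
contact_force: [0.0, -0.8, -7.1]
opening: 0.153
grasp_force: 59.4
(array([-0.37317769, -1.1042631 , -0.00426182]), array([ 0.00015412,  0.00021629, -0.00034973]))
```

```bash
python3 -m inch '[[[-0.03,-0.07,0,0,0,0],[-0.08,-0.23,0,0,0,0],[-0.13,-0.39,0,0,0,0],[-0.18,-0.55,0,0,0,0],[-0.24,-0.71,0,0,0,0],[-0.29,-0.85,0,0,0,0],[-0.32,-0.94,0,0,0,0],[-0.33,-0.97,0,0,0,0]]]'; python3 -m inch '[[[-0.02,-0.07,0,0,0,0],[-0.043,-0.134,0,0,0,0],[-0.043,-0.134,0,0,0,0],[-0.043,-0.134,0,0,0,0],[-0.043,-0.134,0,0,0,0]]]'
python3 - <<'E'
from h import *
print(rows([488.5,209.7,168],-0.164))
cv2.imwrite("pics/w3.png", r.grab_frame("wrist")[:,:,::-1])
E
```

```text
clock: 5.53
eef_pos: [492.6, 184.0, 215.5]
tcp_rot: [-3.141, 0.0, -0.165]
contact_force: [0.6, -0.9, -7.4]
opening: 0.15
grasp_force: 59.6
clock: 5.95
eef_pos: [488.9, 209.1, 215.4]
tcp_rot: [3.141, 0.0, -0.166]
contact_force: [0.6, -0.4, -6.5]
opening: 0.152
grasp_force: 59.7
(array([-0.00237594, -0.0029892 ,  0.23724154]), array([ 2.17713139e-04,  5.75580922e-05, -5.02509914e-04]))
```

View pics/w3.png

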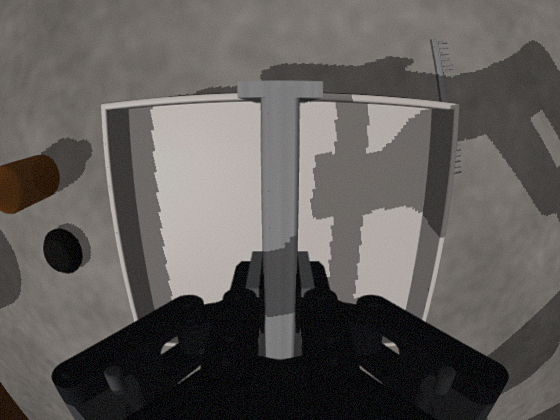

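The lower tray is hidden by the held tray, as expected. I'll go down to just above the rims and feel from there.

```bash
python3 -m inch '[[[0.0035,-0.0025,0.06,0,0,0],[0.0035,-0.0025,0.12,0,0,0],[0.0035,-0.0025,0.18,0,0,0],[0.0035,-0.0025,0.22,0,0,0],[0.0035,-0.0025,0.26,0,0,0],[0.0035,-0.0025,0.285,0,0,0],[0.0035,-0.0025,0.285,0,0,0],[0.0035,-0.0025,0.285,0,0,0]]]'; python3 -m inch '[[[0,0,0.008,0,0,0],[0,0,0.016,0,0,0],[0,0,0.024,0,0,0],[0,0,0.03,0,0,0],[0,0,0.03,0,0,0],[0,0,0.03,0,0,0],[0,0,0.03,0,0,0]]]'
```

```text
clock: 6.67
eef_pos: [489.5, 210.4, 158.7]
tcp_rot: [3.141, 0.0, -0.165]
contact_force: [-0.2, 0.4, -6.3]
opening: 0.152
grasp_force: 59.6
clock: 7.25
eef_pos: [489.4, 210.5, 152.7]
tcp_rot: [-3.142, -0.0, -0.165]
contact_force: [-0.6, -0.5, -7.0]
opening: 0.15
grasp_force: 59.6
```

```bash
python3 -m inch '[[[0,0,0.005,0,0,0],[0,0,0.01,0,0,0],[0,0,0.015,0,0,0],[0,0,0.015,0,0,0],[0,0,0.015,0,0,0],[0,0,0.015,0,0,0]]]'
```

```text
clock: 7.75
eef_pos: [489.4, 210.5, 149.7]
tcp_rot: [3.142, 0.0, -0.165]
contact_force: [0.3, 0.1, -6.1]
opening: 0.15
grasp_force: 59.7
```

```bash
python3 -m inch '[[[0,0,0.005,0,0,0],[0,0,0.01,0,0,0],[0,0,0.015,0,0,0],[0,0,0.015,0,0,0],[0,0,0.015,0,0,0],[0,0,0.015,0,0,0]]]'; python3 -c "
from rig import r;s=r.sense();print(s['contact_force'],s['wrist_torque'])"
```

```text
clock: 8.25
eef_pos: [489.4, 210.5, 146.7]
tcp_rot: [3.142, 0.0, -0.165]
contact_force: [0.1, -0.1, -7.0]
opening: 0.151
grasp_force: 59.7
[ 0.12635211 -0.10910363 -6.97830903] [0.03531301 0.06439509 0.06055727]
```

Already 5 mm below lug-on-rim height with no reaction, so the lugs are in the sockets. Continuing.

```bash
python3 -m inch '[[[0,0,0.005,0,0,0],[0,0,0.01,0,0,0],[0,0,0.015,0,0,0],[0,0,0.02,0,0,0],[0,0,0.02,0,0,0],[0,0,0.02,0,0,0],[0,0,0.02,0,0,0]]]'; python3 -m inch '[[[0,0,0.005,0,0,0],[0,0,0.01,0,0,0],[0,0,0.01,0,0,0],[0,0,0.01,0,0,0],[0,0,0.01,0,0,0]]]'
```

```text
clock: 8.83
eef_pos: [489.4, 210.5, 142.7]
tcp_rot: [-3.142, 0.0, -0.165]
contact_force: [1.1, -0.5, -6.7]
opening: 0.153
grasp_force: 59.7
clock: 9.25
eef_pos: [489.5, 210.6, 140.9]
tcp_rot: [-3.141, -0.0, -0.165]
contact_force: [-0.5, 0.2, -3.4]
opening: 0.152
grasp_force: 60.1
```

```bash
python3 -m inch '[[[0,0,0.004,0,0,0],[0,0,0.007,0,0,0],[0,0,0.007,0,0,0],[0,0,0.007,0,0,0],[0,0,0.007,0,0,0]]]'; python3 -m inch '[[[0,0,0,0,0,0],[0,0,0,0,0,0],[0,0,0,0,0,0]]]' - 20;  python3 -m inch '[[[0,0,0,0,0,0],[0,0,0,0,0,0],[0,0,0,0,0,0],[0,0,0,0,0,0],[0,0,0,0,0,0],[0,0,0,0,0,0],[0,0,0,0,0,0],[0,0,0,0,0,0]]]' 1
```

```text
clock: 9.67
eef_pos: [489.5, 210.6, 139.5]
tcp_rot: [-3.141, -0.0, -0.165]
contact_force: [-0.7, -0.1, 0.2]
opening: 0.155
grasp_force: 60.6
clock: 9.92
eef_pos: [489.5, 210.6, 139.4]
tcp_rot: [-3.141, -0.0, -0.165]
contact_force: [-1.1, -0.2, -0.0]
opening: 0.155
grasp_force: 60.6
clock: 10.58
eef_pos: [489.4, 210.5, 139.3]
tcp_rot: [-3.142, 0.0, -0.165]
contact_force: [0.4, 0.6, 0.4]
opening: 1.001
grasp_force: 0.0
```

```bash
python3 -m inch '[[[0,0,-0.04,0,0,0],[0,0,-0.12,0,0,0],[0,0,-0.24,0,0,0],[0,0,-0.4,0,0,0],[0,0,-0.55,0,0,0],[0,0,-0.7,0,0,0],[0,0,-0.75,0,0,0],[0,0,-0.75,0,0,0]]]'
python3 - <<'E'
from h import *
a=r.grab_frame("wrist")[:,:,::-1]
b=r.grab_frame("scene")[180:320,270:430,::-1]
cv2.imwrite("pics/w4.png",np.hstack([cv2.resize(a,(400,300)),cv2.resize(b,(343,300),interpolation=cv2.INTER_CUBIC)]))
E
```

```text
clock: 11.25
eef_pos: [490.9, 211.1, 292.8]
tcp_rot: [-3.138, -0.005, -0.165]
contact_force: [0.4, 0.5, -0.5]
opening: 0.997
grasp_force: 0.0
```

View pics/w4.png

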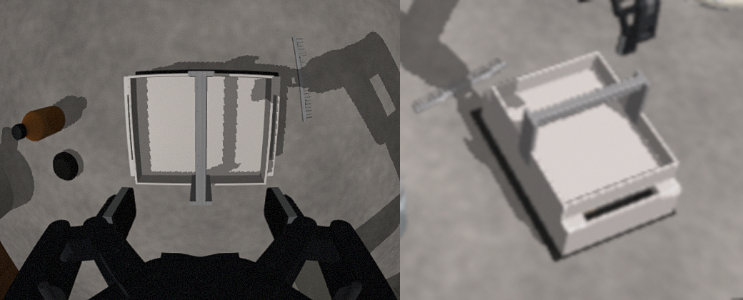

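The wrist half shows the upper tray square on the lower one, bar at (202,75)–(200,200) with even ends left and right. The scene half shows it flush on the rims and level, with the gripper clear above. The comb and the bottle have not moved.

```bash
python3 -m inch '[[[0,0,0,0,0,0],[0,0,0,0,0,0],[0,0,0,0,0,0]]]'; python3 -c "
from rig import r;print(r.sign_off())"
```

```text
clock: 11.6
eef_pos: [488.7, 210.3, 287.9]
tcp_rot: [3.14, 0.002, -0.165]
contact_force: [0.1, -0.8, 0.3]
opening: 1.0
grasp_force: 0.0
the job is handed in; nothing more can be done
None
```

The upper tray is stacked on the lower tray, let go with all four lugs in the sockets, resting level on the rims with only its own weight on them; I handed the job in at 11.6 s, and no verdict came back.

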